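# Unbox the flow cell and hold it square in the fixture

### The arm

A 7-joint arm with a two-finger parallel gripper is mounted at the origin on the work surface. World frame = base frame: x ahead of the robot, y to its left, z up, the work surface at z = 0. Lengths are in m, angles in rad, forces in N, time in s.
With the tool pointing down it reaches from about 0.35 to 0.9 m from the base axis. Payload 19.9 kg.
Tool frame: the origin (TCP) lies midway between the tips of the shut fingers; the grasp point (between the pads) lies 19 mm behind it (ctrl.grip_point_offset is the z of the grasp point in the tool frame, in m); z points along the fingers, y is the line along which they close (so a half turn about z gives the same grasp; the last joint's range is limited). The gripper opens to 94 mm and grips with 3 to 60 N. Pads are 16 mm wide; open, the fingers measure 119 mm over their backs; the gripper's body (75 mm by 177 mm) begins 78 mm behind the grasp point.
Start: joints at [1.095, 0.417, -0.01, 1.614, 0.005, 1.111, -0.053], TCP at [0.263, -0.567, 0.205] pointing down, gripper open.
Joint ranges: [-2.81, 2.81], [-0.39, 2.02], [-1.27, 1.25], [0.06, 2.57], [-1.19, 4.33], [0.19, 2], [-2.82, 2.82]. Speed limits (rad/s): [1.89, 1.89, 2.39, 2.39, 3.01, 3.01, 3.01].

### API

Orientations are given as [roll, pitch, yaw] about the fixed x, y, z axes, in that order (R = Rz(yaw) Ry(pitch) Rx(roll)).
In Python, from bench import ctrl gives the robot as it stands.
- The arm moves only by the tool servo_tool, never from a script. Its argument "rows" is a list of rows, each an object with "grip": the gripper's target within -1 to 1 (fully open at 1, half-way at 0, shut at -1); "slide": the shift along the world's x, y, z in m, a list of three; "turn": the turn about the world's z in rad. In form: [{"grip": grip, "slide": [dx, dy, dz], "turn": turn}, ...]. A call has 1 to 20 rows; each row is the pose to reach, as a shift and turn from the pose commanded when the call began; what a row does not reach only later rows make up. A row lasts 1/8 s, in which the tool goes at most 62.5 mm and 10.7 degrees, less where a joint would pass 70% of its speed; a pose out of reach is approached as far as the arm can. A call with a gripper value outside its range is refused whole. The fingers move at their own pace and stop on an object; "squeeze" is the grip in N (left out, the last holds). Time passes only in rows, so rows that repeat a pose let the fingers close. It gives the time, the measured TCP pose, the force, the opening and the grip force at its end, in the units of the state.
- ctrl.sense(): the state, without advancing time (a new reading comes with each control period).
- ctrl.read_camera(name): name is "scene" or "top"; returns the picture (384x512x3 uint8, red, green, blue); there is no depth.
- ctrl.get_calibration(name): a dict with "intrinsics" (3x3 intrinsics, pixels), "T" (4x4, takes a point from camera to world coordinates). Camera axes: x right, y down, z forward; pixel columns grow to the right and rows downward; lengths in m; the calibration is good to about 2 mm. A picture is of the moment at which its call begins. get_calibration takes no time and is no camera call.
- ctrl.job_done(): hands the job in; it is judged then, once.
The state is a dict: "clock": time; "joints": joint angles; "qd": joint speeds; "effort": joint torques, N m; "tool_pos": TCP position; "orientation": TCP orientation; "force": force on the tool from outside, world axes, zero at the start; "wrist_torque": the same for the moment, N m; "opening": opening from 0.0 (shut) to 1.0 (fully open); "finger_force": force on a finger pad.
Only numpy, scipy, OpenCV 4.12 (cv2) and the standard library are available. Lean on these libraries where they do the work, as an engineer would, in place of code of your own. Each camera call takes 0.05 s, during which the arm holds its last target. There are 200 camera calls.

### The job

Fold both carton flaps right back, well past upright, lift the flow-cell cassette out, and set it upright on the bed of the steel squaring fixture, lengthwise along the fence and with its end up to the stop block. Then press it with one diagonal push firmly down on the bed and against the fence at once, and finish while still holding that push: do not let go. Leave the flaps open and the other things on the bench where they are.

Things in the scene. Friction and masses are not known exactly. Their poses are not given: they have to be found in the camera images.
- carton: brown cardboard carton fixed to the bench, 190 long (its x) x 130 wide (its y) x 70 high, walls and floor 3 thick, open top between the flaps. Origin: centre of the underside.
- flap_near (a joint): angle (rad) of the flap hinged on the carton's -x top edge (hinge line along the carton's y, at carton x = -95 mm, z = 70 mm): 0 lies level inward over the carton, 1.57 upright, 2.8 folded right out (limit). It is 70 long, 124 wide, 4 thick, swings easily and stays where it is left.  Starts half raised.
- flap_far (a joint): the same for the flap hinged on the carton's +x top edge (carton x = +95 mm); it grows as the flap swings up and outward to +x. Both start at about 0.6 to 1.1, with a gap between their free edges. A finger pushed level against the free edge of a low flap can jam it: lift the edge along its arc about the hinge.
- flap_near_edge (a point): middle of the free edge of flap_near
- flap_far_edge (a point): middle of the free edge of flap_far
- cassette: plain aluminium flow-cell cassette, a block 80 long (its x) x 36 wide (its y) x 50 tall, round glass windows in its long sides, and two black ports 12 across, 10 tall on its top, at x = +-28 mm, y = 0. It stands upright on the carton's floor (3 mm above the bench), its length roughly along the carton's. Origin: centre of the underside. Mass 0.21 to 0.34 kg. It is the same either way round.
- fixture: steel squaring fixture fixed to the bench: a flat bed with a low fence along its +y side and a stop block at the +x end of the fence. Origin: centre of its underside on the bench; x runs along the fence towards the stop, y towards the fence, z up.
- bed: the fixture's flat bed plate, 190 (x) x 130 (y) x 12 thick, its top 12 mm above the bench. Origin: centre of its underside, axes as the fixture. Friction on bed and fence each takes up part of the other push: a diagonal push that meets the bed first, ending at about 12 N down and 18 N towards the fence, loads both well.
- fence: the fixture's straight fence bar, 180 (x) x 20 (y), 20 high above the bed (top 32 mm above the bench). Origin: centre of its underside, on the bed; the face to press against is at its y = -10 mm.
- stop: the fixture's stop block, 20 (x) x 46 (y), 20 high above the bed. Origin: centre of its underside, on the bed; the face that the cassette's end meets is at its x = -10 mm.
- corner (a point): the inner corner on the bed's top where fence face and stop face meet, axes as the fixture: a fully seated cassette has its origin at x = -40, y = -18, z = 0 mm from it.
- jar: small amber jar with white cap, 42 across, 52 tall (bystander, to be left alone). Origin: centre of its underside
- screwdriver: screwdriver lying flat, about 150 long (bystander, to be left alone). Origin: on its axis, where it lies on the bench
- beaker: glass beaker, 76 across, 100 tall (bystander, to be left alone). Origin: centre of its underside
- wash_bottle: white wash bottle with a spout, 72 across, 200 tall (bystander, to be left alone). Origin: centre of its underside
- weight: brass balance weight with a knob, 38 across, 57 tall (bystander, to be left alone). Origin: centre of its underside
- dish: shallow glass dish, 90 across, 18 tall (bystander, to be left alone). Origin: centre of its underside
Mind the look-alikes: they are no part of the job. Several things have the shape of the cassette; the one meant has the colours described above.

How it is judged:
By the outcome, as a careful person would: the job done as asked, in the order asked, and still so for the second after the job is handed in, while the arm keeps its last pose, push and grip.
It also fails if it takes over 67 s, if anything falls off the work surface, if the arm or the gripper's body presses on something with over 40 N, if the wrist force passes 120 N, or if a joint passes its speed limit or range.

## Working session

There is one attempt and no reset: what is moved stays moved. The work goes in short steps, Python scripts to look and compute and a tool call to move; the robot and the scene stay as the last step left them, time stands still between calls to the robot, and variables do not carry over. Pictures are saved under pics/ and viewed, at most 10 in all, crops included, and the job is handed in when it is done.

Besides the shell and the picture viewer there is one more tool, called after "Call:" by a JSON object that holds its "fn" and its "kwargs", one argument or row to a line. servo_tool: Moves the arm, as the interface text tells. Its arguments: {"type":"object","properties":{"rows":{"type":"array"},"squeeze":{"type":"number"}},"required":["rows"]}

```bash
mkdir -p pics; cat > h.py <<'E'
import numpy as np, cv2
from bench import ctrl
def snap(n,f):
    im=ctrl.read_camera(n); cv2.imwrite(f'pics/{f}.png',im[:,:,::-1]); return im
def ray(n,u,v):
    c=ctrl.get_calibration(n);K=np.array(c['intrinsics']);T=np.array(c['T'])
    d=T[:3,:3]@np.linalg.solve(K,[u,v,1]); return T[:3,3],d
def onz(n,u,v,z):
    o,d=ray(n,u,v); return o+d*(z-o[2])/d[2]
def tri(a,b):
    (o1,d1),(o2,d2)=ray('scene',*a),ray('top',*b)
    A=np.stack([d1,-d2],1);s=np.linalg.lstsq(A,o2-o1,rcond=None)[0]
    p,q=o1+s[0]*d1,o2+s[1]*d2; return (p+q)/2,np.linalg.norm(p-q)
def proj(n,p):
    c=ctrl.get_calibration(n);K=np.array(c['intrinsics']);T=np.array(c['T'])
    q=K@(T[:3,:3].T@(np.array(p)-T[:3,3])); return q[:2]/q[2]
E
python3 - <<'E'
from h import *
np.set_printoptions(precision=3,suppress=True)
a=snap('scene','s0');b=snap('top','t0')
big=np.hstack([a,b])[:,:,::-1]
for n in('scene','top'):
    c=ctrl.get_calibration(n);print(np.array(c['intrinsics']),np.array(c['T']))
print(ctrl.sense())
print(ctrl.grip_point_offset)
cv2.imwrite('pics/t0b.png',cv2.resize(b[:,:,::-1],(800,600),interpolation=cv2.INTER_CUBIC))
cv2.imwrite('pics/s0b.png',cv2.resize(a[:,:,::-1],(800,600),interpolation=cv2.INTER_CUBIC))
E
```

```text
[[467.198   0.    255.964]
 [  0.    467.198 195.207]
 [  0.      0.      1.   ]] [[-0.754  0.564 -0.335  1.038]
 [ 0.656  0.651 -0.381  0.515]
 [ 0.003 -0.507 -0.862  1.303]
 [ 0.     0.     0.     1.   ]]
[[374.835   0.    251.422]
 [  0.    374.835 191.923]
 [  0.      0.      1.   ]] [[-0.01  -0.991  0.135  0.347]
 [-1.     0.011  0.005 -0.032]
 [-0.006 -0.135 -0.991  1.396]
 [ 0.     0.     0.     1.   ]]
{'clock': 0.1, 'joints': array([ 1.094,  0.418, -0.01 ,  1.614,  0.005,  1.111, -0.053]), 'qd': array([ 0.   , -0.001, -0.001, -0.004, -0.001,  0.002, -0.001]), 'effort': array([ -0.   , -85.259,   0.639, -42.669,  -0.049,   0.016,  -0.   ]), 'tool_pos': array([ 0.263, -0.567,  0.205]), 'orientation': array([-3.14 ,  0.   ,  0.435]), 'force': array([-0.28 ,  0.345, -0.146]), 'wrist_torque': array([-0.044,  0.025,  0.021]), 'finger_force': 0.0, 'opening': 0.9988504078766217}
-0.0188
```

View pics/t0b.png

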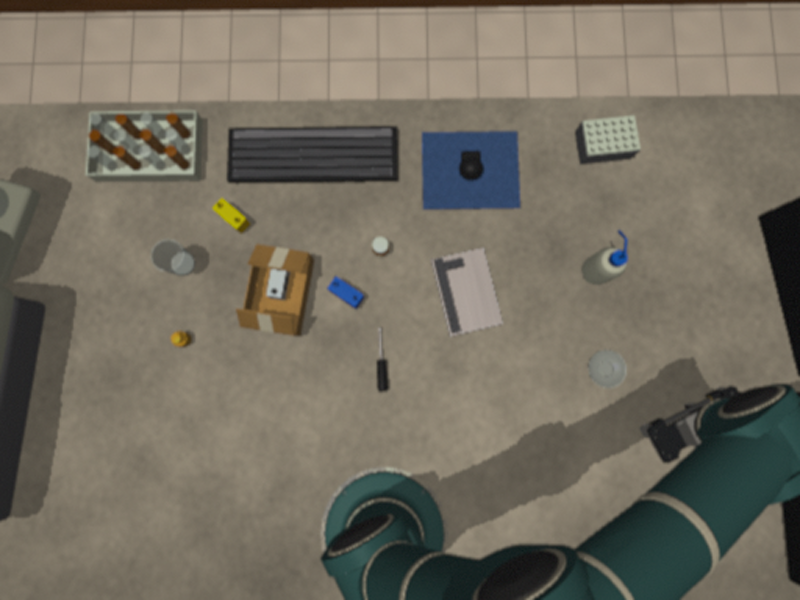

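View pics/s0b.png

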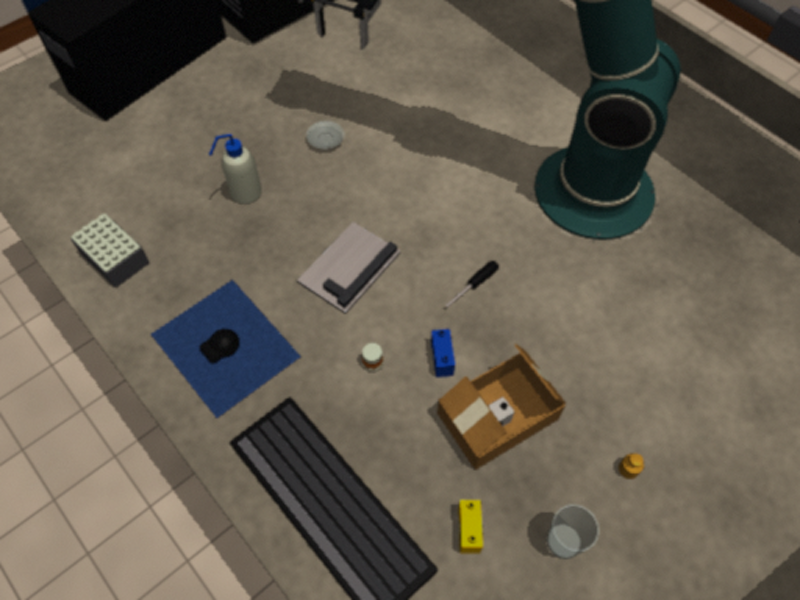

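The top view (800x600 picture) shows three cassette-shaped blocks. Yellow is at (230,213), blue at (346,291), and bare aluminium with black ports at (277,284), inside the carton. The aluminium one fits the description. The fixture is at (468,292), with its dark fence on the left and the stop at the upper end. I'll confirm with one enlarged crop.

```bash
python3 - <<'E'
import cv2,numpy as np
t=cv2.imread('pics/t0.png');s=cv2.imread('pics/s0.png')
def c(im,x,y,w,h): return cv2.resize(im[y:y+h,x:x+w],(400,300),interpolation=cv2.INTER_CUBIC)
# top crops 80x60 (x5); scene crops 100x75(x4)
print('top carton 140,152 x5; top fixture 265,155 x5(80x60); scene carton 270,218 x4; fixture 180,138 x4')
o=np.vstack([np.hstack([c(t,140,155,80,60),c(t,265,157,80,60)]),np.hstack([c(s,270,218,100,75),c(s,180,135,100,75)])])
cv2.imwrite('pics/crop0.png',o)
E
```

```text
top carton 140,152 x5; top fixture 265,155 x5(80x60); scene carton 270,218 x4; fixture 180,138 x4
```

View pics/crop0.png

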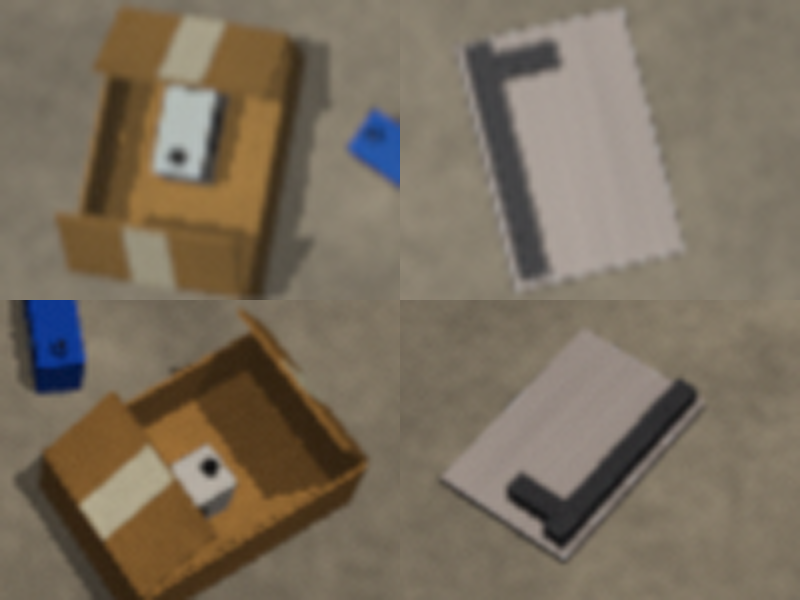

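The crop confirms the aluminium cassette with black ports in the carton (port at crop pixel (178,156)). The fixture's fence and stop are clear in both views. Next I'll measure.

```bash
python3 - <<'E'
from h import *
np.set_printoptions(precision=4,suppress=True)
S=lambda x,y:((x+.5)/4-.5+270,(y-300+.5)/4-.5+218)
T=lambda x,y:((x+.5)/5-.5+140,(y+.5)/5-.5+155)
# fixture via masks
t=cv2.imread('pics/t0.png');s=cv2.imread('pics/s0.png')
for n,im,(x,y,w,h) in(('top',t,(265,150,80,70)),('scene',s,(180,135,95,75))):
    roi=im[y:y+h,x:x+w].astype(int); g=roi.sum(2)/3; sat=roi.max(2)-roi.min(2)
    lab=cv2.cvtColor(im[y:y+h,x:x+w],cv2.COLOR_BGR2LAB)
    bgL=np.median(lab[0:6].reshape(-1,3),0)
    m=((lab[:,:,0].astype(int)>bgL[0]+22)|(lab[:,:,0].astype(int)<bgL[0]-25)).astype(np.uint8)
    m=cv2.morphologyEx(m,cv2.MORPH_CLOSE,np.ones((3,3)))
    k,L,st,_=cv2.connectedComponentsWithStats(m);i=1+st[1:,4].argmax()
    c=max(cv2.findContours((L==i).astype(np.uint8),0,cv2.CHAIN_APPROX_NONE)[0],key=len)[:,0]
    P=np.array([onz(n,u+x,v+y,.012)[:2] for u,v in c]).astype(np.float32)
    r=cv2.minAreaRect(P*1000);print(n,r)
    dk=np.argwhere((L==i)&(lab[:,:,0]<bgL[0]-20))
    P=np.array([onz(n,u+x,v+y,.032)[:2] for v,u in dk]).astype(np.float32); print('dark',cv2.minAreaRect(P*1000))
print('rim scene',*[onz('scene',*S(*p),.07) for p in((368,462),(145,600),(42,458),(245,330))])
print('rim top',*[onz('top',*T(*p),.07) for p in((300,38),(245,297))])
print('cass top in top',*[onz('top',*T(*p),.053) for p in((167,85),(225,88),(212,183),(152,177))])
print('port',onz('top',*T(178,156),.063),onz('scene',*S(209,467),.063),tri(S(209,467),T(178,156)))
print('far edge', tri(S(115,393),T(290,97)),tri(S(215,540),T(95,72)))
print('near edge',tri(S(240,312),T(250,233)),tri(S(358,452),T(57,213)))
E
```

```text
top ((555.3868408203125, -201.8994140625), (190.3130645751953, 127.50431823730469), 12.552594184875488)
dark ((548.534912109375, -173.8801727294922), (175.0992431640625, 64.9613037109375), 12.149169921875)
scene ((551.9900512695312, -199.29774475097656), (203.6975555419922, 131.58566284179688), 12.330462455749512)
dark ((571.9646606445312, -148.49005126953125), (113.44502258300781, 224.60711669921875), 76.9653091430664)
rim scene [0.4682 0.3227 0.07  ] [0.6584 0.2916 0.07  ] [0.6409 0.1687 0.07  ] [0.459 0.192 0.07 ]
rim top [0.6379 0.1602 0.07  ] [0.4509 0.1977 0.07  ]
cass top in top [0.6077 0.2595 0.053 ] [0.605  0.2171 0.053 ] [0.5352 0.2256 0.053 ] [0.54   0.2692 0.053 ]
port [0.5537 0.2485 0.063 ] [0.5535 0.2499 0.063 ] (array([0.5535, 0.2492, 0.062 ]), np.float64(0.0012205406531591975))
far edge (array([0.5838, 0.1687, 0.1018]), np.float64(0.01608101716251748)) (array([0.6062, 0.2988, 0.1086]), np.float64(0.001785844740426664))
near edge (array([0.4852, 0.1901, 0.1317]), np.float64(0.014827568296304152)) (array([0.5013, 0.3194, 0.1347]), np.float64(0.010488282726180135))
```

Call:
{"fn": "servo_tool", "kwargs": {
  "rows": [
    {"grip":-1,"slide":[0,0,0.05],"turn":0},
    {"grip":-1,"slide":[0.02,0.06,0.1],"turn":0},
    {"grip":-1,"slide":[0.263,0.815,0.08],"turn":-0.6},
    {"grip":-1,"slide":[0.263,0.815,0.08],"turn":-0.6},
    {"grip":-1,"slide":[0.263,0.815,0.08],"turn":-0.6},
    {"grip":-1,"slide":[0.263,0.815,0.08],"turn":-0.6},
    {"grip":-1,"slide":[0.263,0.815,0.08],"turn":-0.6},
    {"grip":-1,"slide":[0.263,0.815,0.08],"turn":-0.6},
    {"grip":-1,"slide":[0.263,0.815,0.08],"turn":-0.6},
    {"grip":-1,"slide":[0.263,0.815,0.08],"turn":-0.6},
    {"grip":-1,"slide":[0.263,0.815,0.08],"turn":-0.6},
    {"grip":-1,"slide":[0.263,0.815,0.08],"turn":-0.6},
    {"grip":-1,"slide":[0.263,0.815,0.08],"turn":-0.6},
    {"grip":-1,"slide":[0.263,0.815,0.08],"turn":-0.6},
    {"grip":-1,"slide":[0.263,0.815,0.08],"turn":-0.6},
    {"grip":-1,"slide":[0.263,0.815,0.08],"turn":-0.6},
    {"grip":-1,"slide":[0.263,0.815,0.08],"turn":-0.6}
  ]
}}

```text
clock: 2.22
tool_pos: [0.526, 0.2482, 0.2848]
orientation: [3.141, 0.001, -0.164]
force: [-0.5, -1.4, 0.6]
opening: 0.003
finger_force: 0.0
```

Call:
{"fn": "servo_tool", "kwargs": {
  "rows": [
    {"grip":-1,"slide":[0,0,-0.06],"turn":0},
    {"grip":-1,"slide":[0,0,-0.12],"turn":0},
    {"grip":-1,"slide":[0,0,-0.17],"turn":0},
    {"grip":-1,"slide":[0,0,-0.17],"turn":0},
    {"grip":-1,"slide":[-0.027,0.004,-0.17],"turn":0},
    {"grip":-1,"slide":[-0.054,0.009,-0.167],"turn":0},
    {"grip":-1,"slide":[-0.084,0.014,-0.165],"turn":0},
    {"grip":-1,"slide":[-0.098,0.016,-0.168],"turn":0},
    {"grip":-1,"slide":[-0.108,0.018,-0.175],"turn":0},
    {"grip":-1,"slide":[-0.108,0.018,-0.185],"turn":0},
    {"grip":-1,"slide":[-0.108,0.018,-0.185],"turn":0}
  ]
}}

```text
clock: 3.6
tool_pos: [0.4184, 0.2657, 0.0995]
orientation: [3.141, 0.001, -0.166]
force: [-0.4, 0.2, 0.5]
opening: 0.003
finger_force: 0.0
```

Call:
{"fn": "servo_tool", "kwargs": {
  "rows": [
    {"grip":-1,"slide":[0,0,0.05],"turn":0},
    {"grip":-1,"slide":[0.02,-0.003,0.1],"turn":0},
    {"grip":-1,"slide":[0.08,-0.013,0.11],"turn":0},
    {"grip":-1,"slide":[0.138,-0.023,0.1],"turn":0},
    {"grip":-1,"slide":[0.158,-0.026,0.06],"turn":0},
    {"grip":-1,"slide":[0.158,-0.026,0.01],"turn":0},
    {"grip":-1,"slide":[0.158,-0.026,-0.01],"turn":0},
    {"grip":-1,"slide":[0.158,-0.026,-0.01],"turn":0},
    {"grip":-1,"slide":[0.168,-0.027,-0.003],"turn":0},
    {"grip":-1,"slide":[0.178,-0.029,0.008],"turn":0},
    {"grip":-1,"slide":[0.19,-0.031,0.02],"turn":0},
    {"grip":-1,"slide":[0.207,-0.034,0.026],"turn":0},
    {"grip":-1,"slide":[0.227,-0.037,0.026],"turn":0},
    {"grip":-1,"slide":[0.252,-0.041,0.021],"turn":0},
    {"grip":-1,"slide":[0.266,-0.043,0.014],"turn":0},
    {"grip":-1,"slide":[0.276,-0.045,0.005],"turn":0},
    {"grip":-1,"slide":[0.276,-0.045,0],"turn":0},
    {"grip":-1,"slide":[0.276,-0.045,0],"turn":0},
    {"grip":-1,"slide":[0.276,-0.045,0.06],"turn":0},
    {"grip":-1,"slide":[0.276,-0.045,0.12],"turn":0}
  ]
}}

```text
clock: 6.1
tool_pos: [0.6935, 0.2214, 0.2222]
orientation: [3.142, 0.001, -0.164]
force: [0.0, -0.1, -0.1]
opening: 0.0
finger_force: 0.0
```

Call:
{"fn": "servo_tool", "kwargs": {
  "rows": [
    {"grip":-0.2,"slide":[-0.05,-0.05,0.06],"turn":0},
    {"grip":-0.2,"slide":[-0.09,-0.1,0.06],"turn":0},
    {"grip":-0.2,"slide":[-0.12,-0.15,0.06],"turn":0},
    {"grip":-0.2,"slide":[-0.13,-0.21,0.06],"turn":0},
    {"grip":-0.2,"slide":[-0.13,-0.25,0.06],"turn":0},
    {"grip":-0.2,"slide":[-0.13,-0.25,0.06],"turn":0}
  ]
}}

```text
clock: 6.85
tool_pos: [0.5635, -0.0335, 0.2809]
orientation: [3.14, -0.001, -0.172]
force: [1.1, 0.5, -0.0]
opening: 0.401
finger_force: 0.0
```

```bash
python3 - <<'E'
from h import *
s=snap('scene','s1')[:,:,::-1];t=snap('top','t1')[:,:,::-1]
def c(im,x,y,w,h): return cv2.resize(im[y:y+h,x:x+w],(400,300),interpolation=cv2.INTER_CUBIC)
cv2.imwrite('pics/crop1.png',np.vstack([np.hstack([c(t,140,155,80,60),c(t,155,170,40,30)]),np.hstack([c(s,270,218,100,75),c(s,180,135,100,75)])]))
E
```

```text
(no output)
```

View pics/crop1.png

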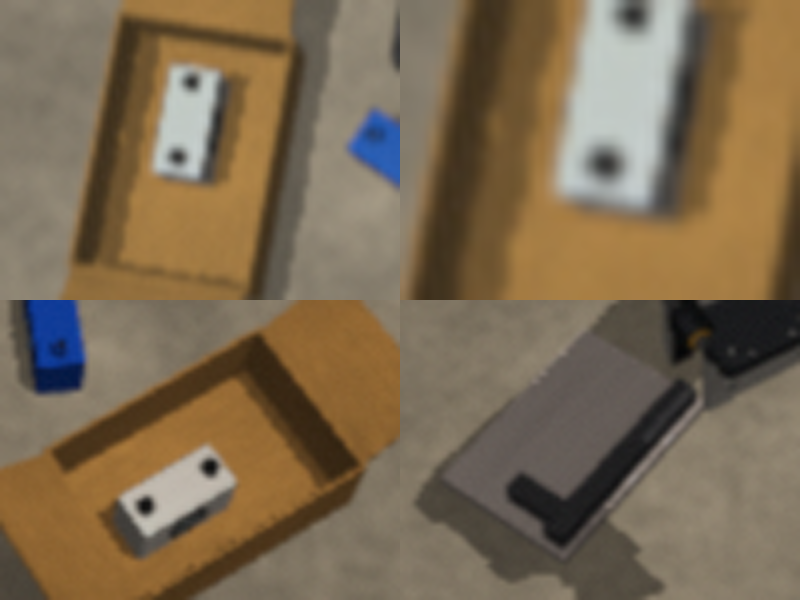

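Both flaps are folded right out and the carton is open. The ports are at top-crop (178,156) and (191,81), and at scene-crop (209,467) and (145,505).

```bash
python3 - <<'E'
from h import *
np.set_printoptions(precision=4,suppress=True)
S=lambda x,y:((x+.5)/4-.5+270,(y-300+.5)/4-.5+218)
SF=lambda x,y:((x-400+.5)/4-.5+180,(y-300+.5)/4-.5+135)
T=lambda x,y:((x+.5)/5-.5+140,(y+.5)/5-.5+155)
TF=lambda x,y:((x-400+.5)/5-.5+265,(y+.5)/5-.5+157)
p=[tri(S(209,467),T(178,156)),tri(S(145,505),T(191,81))];print(p)
for n,ps in(('top',[T(178,156),T(191,81)]),('scene',[S(209,467),S(145,505)])):
    q=[onz(n,*x,.063) for x in ps];d=q[1]-q[0];print(n,(q[0]+q[1])/2,np.linalg.norm(d),np.arctan2(d[1],d[0]))
for n,ps in(('top',[TF(625,8),TF(685,250),TF(520,290),TF(462,50)]),('scene',[SF(440,480),SF(585,330),SF(706,403),SF(565,561)])):
    q=np.array([onz(n,*x,.012) for x in ps])[:,:2];print(n,q,q.mean(0),np.linalg.norm(np.diff(q,axis=0),axis=1))
    for i,j in((1,0),(2,3)): d=q[j]-q[i];print(np.arctan2(d[1],d[0]))
# inner edges of fence top (z=.032): far stop corner & near end
print('inner corner top edge', onz('top',*TF(507,79),.032),onz('scene',*SF(562,503),.032))
print('fence inner near end', onz('top',*TF(550,273),.032),onz('scene',*SF(680,382),.032))
print('stop inner -y end', onz('top',*TF(560,66),.032),onz('scene',*SF(521,476),.032))
E
```

```text
[(array([0.5535, 0.2492, 0.062 ]), np.float64(0.0012205406531591975)), (array([0.6083, 0.2403, 0.0631]), np.float64(0.0008526569406309867))]
top [0.5811 0.2442 0.063 ] 0.05551481501738673 -0.1534407613813355
scene [0.5807 0.2453 0.063 ] 0.055276763782724364 -0.16787302028221915
top [[ 0.6612 -0.2462]
 [ 0.4776 -0.2849]
 [ 0.4492 -0.1621]
 [ 0.6303 -0.1228]] [ 0.5546 -0.204 ] [0.1876 0.126  0.1853]
0.20769569364547455
0.21382689001410313
scene [[ 0.6613 -0.2424]
 [ 0.4755 -0.2831]
 [ 0.4469 -0.1577]
 [ 0.6321 -0.116 ]] [ 0.5539 -0.1998] [0.1902 0.1286 0.1898]
0.2156122774299226
0.22133919864712598
inner corner top edge [ 0.604  -0.1543  0.032 ] [ 0.6066 -0.1495  0.032 ]
fence inner near end [ 0.4599 -0.1824  0.032 ] [ 0.4585 -0.1774  0.032 ]
stop inner -y end [ 0.6133 -0.1937  0.032 ] [ 0.6156 -0.191   0.032 ]
```

Call:
{"fn": "servo_tool", "kwargs": {
  "rows": [
    {"grip":0.3,"slide":[0.004,0.06,0],"turn":0},
    {"grip":0.3,"slide":[0.008,0.12,0],"turn":0},
    {"grip":0.3,"slide":[0.012,0.18,0],"turn":0},
    {"grip":0.3,"slide":[0.016,0.24,0],"turn":0},
    {"grip":0.3,"slide":[0.0175,0.278,-0.02],"turn":0},
    {"grip":0.3,"slide":[0.0175,0.278,-0.07],"turn":0},
    {"grip":0.3,"slide":[0.0175,0.278,-0.12],"turn":0},
    {"grip":0.3,"slide":[0.0175,0.278,-0.17],"turn":0},
    {"grip":0.3,"slide":[0.0175,0.278,-0.2],"turn":0},
    {"grip":0.3,"slide":[0.0175,0.278,-0.22],"turn":0},
    {"grip":0.3,"slide":[0.0175,0.278,-0.24],"turn":0},
    {"grip":0.3,"slide":[0.0175,0.278,-0.254],"turn":0},
    {"grip":0.3,"slide":[0.0175,0.278,-0.254],"turn":0},
    {"grip":0.3,"slide":[0.0175,0.278,-0.254],"turn":0}
  ]
}}

```text
clock: 8.7
tool_pos: [0.5822, 0.2494, 0.0272]
orientation: [-3.141, -0.001, -0.165]
force: [-0.4, -0.2, 0.7]
opening: 0.657
finger_force: 0.0
```

Call:
{"fn": "servo_tool", "kwargs": {
  "rows": [
    {"grip":-1,"slide":[0,0,0],"turn":0},
    {"grip":-1,"slide":[0,0,0],"turn":0},
    {"grip":-1,"slide":[0,0,0],"turn":0},
    {"grip":-1,"slide":[0,0,0],"turn":0},
    {"grip":-1,"slide":[0,0,0],"turn":0},
    {"grip":-1,"slide":[0,0,0],"turn":0}
  ],
  "squeeze": 45
}}

```text
clock: 9.45
tool_pos: [0.582, 0.2487, 0.0267]
orientation: [3.141, -0.0, -0.166]
force: [-2.0, -4.5, 6.6]
opening: 0.385
finger_force: 45.0
```

Call:
{"fn": "servo_tool", "kwargs": {
  "rows": [
    {"grip":-1,"slide":[0,0,0.02],"turn":0},
    {"grip":-1,"slide":[0,0,0.06],"turn":0},
    {"grip":-1,"slide":[0,0,0.11],"turn":0},
    {"grip":-1,"slide":[0,0,0.16],"turn":0},
    {"grip":-1,"slide":[0,-0.02,0.18],"turn":0},
    {"grip":-1,"slide":[-0.002,-0.065,0.18],"turn":0.05},
    {"grip":-1,"slide":[-0.004,-0.115,0.18],"turn":0.1},
    {"grip":-1,"slide":[-0.007,-0.165,0.18],"turn":0.15},
    {"grip":-1,"slide":[-0.01,-0.215,0.18],"turn":0.2},
    {"grip":-1,"slide":[-0.013,-0.265,0.18],"turn":0.25},
    {"grip":-1,"slide":[-0.016,-0.315,0.18],"turn":0.3},
    {"grip":-1,"slide":[-0.019,-0.365,0.18],"turn":0.35},
    {"grip":-1,"slide":[-0.02,-0.41,0.17],"turn":0.382},
    {"grip":-1,"slide":[-0.0205,-0.439,0.15],"turn":0.382},
    {"grip":-1,"slide":[-0.0205,-0.439,0.11],"turn":0.382},
    {"grip":-1,"slide":[-0.0205,-0.439,0.07],"turn":0.382},
    {"grip":-1,"slide":[-0.0205,-0.439,0.05],"turn":0.382},
    {"grip":-1,"slide":[-0.0205,-0.439,0.04],"turn":0.382},
    {"grip":-1,"slide":[-0.0205,-0.439,0.04],"turn":0.382},
    {"grip":-1,"slide":[-0.0205,-0.439,0.04],"turn":0.382}
  ]
}}

```text
clock: 11.95
tool_pos: [0.562, -0.1899, 0.0676]
orientation: [3.141, -0.001, 0.217]
force: [-0.1, 0.4, -2.4]
opening: 0.377
finger_force: 45.0
```

```bash
python3 - <<'E'
from h import *
s=snap('scene','s2')[:,:,::-1];t=snap('top','t2')[:,:,::-1]
print(ctrl.sense()['force'],ctrl.sense()['tool_pos'])
def c(im,x,y,w,h): return cv2.resize(im[y:y+h,x:x+w],(400,300),interpolation=cv2.INTER_CUBIC)
cv2.imwrite('pics/crop2.png',np.hstack([c(t,265,157,80,60),c(s,180,135,100,75)]))
E
```

```text
[-0.2011382  -0.06409118 -2.76821538] [ 0.56179119 -0.19000203  0.06741694]
```

View pics/crop2.png

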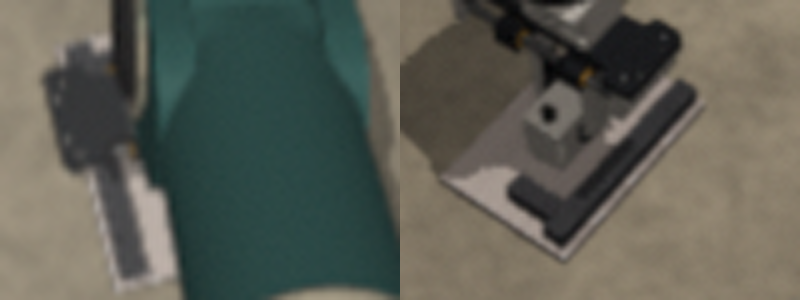

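```bash
python3 - <<'E'
from h import *
p=onz('scene',(548-400+.5)/4-.5+180,(112+.5)/4-.5+135,.067-.024+.060)[:2]-[.5618,-.19]
c,s=np.cos(.217),np.sin(.217);print(p@[c,s],p@[-s,c])
E
```

```text
0.025746493019452147 0.00024354509021305
```

Call:
{"fn": "servo_tool", "kwargs": {
  "rows": [
    {"grip":-1,"slide":[0,0,-0.012],"turn":0},
    {"grip":-1,"slide":[0,0,-0.022],"turn":0},
    {"grip":-1,"slide":[0,0,-0.026],"turn":0},
    {"grip":-1,"slide":[0,0,-0.028],"turn":0},
    {"grip":-1,"slide":[0,0,-0.029],"turn":0},
    {"grip":-1,"slide":[0,0,-0.029],"turn":0}
  ]
}}

```text
clock: 12.8
tool_pos: [0.5614, -0.1898, 0.0376]
orientation: [3.142, -0.0, 0.217]
force: [0.2, -0.4, -2.4]
opening: 0.378
finger_force: 45.0
```

Call:
{"fn": "servo_tool", "kwargs": {
  "rows": [
    {"grip":-1,"slide":[0,0,-0.0005],"turn":0},
    {"grip":-1,"slide":[0,0,-0.001],"turn":0},
    {"grip":-1,"slide":[0,0,-0.0015],"turn":0},
    {"grip":-1,"slide":[0,0,-0.0015],"turn":0}
  ]
}}

```text
clock: 13.3
tool_pos: [0.5612, -0.1898, 0.0359]
orientation: [-3.141, 0.0, 0.217]
force: [0.4, -0.4, -2.2]
opening: 0.377
finger_force: 45.0
```

Call:
{"fn": "servo_tool", "kwargs": {
  "rows": [
    {"grip":-1,"slide":[0,0,-0.0005],"turn":0},
    {"grip":-1,"slide":[0,0,-0.001],"turn":0},
    {"grip":-1,"slide":[0,0,-0.001],"turn":0}
  ]
}}

```text
clock: 13.68
tool_pos: [0.5613, -0.1898, 0.0357]
orientation: [3.141, 0.0, 0.217]
force: [-5.4, 0.5, 12.4]
opening: 0.38
finger_force: 45.0
```

Call:
{"fn": "servo_tool", "kwargs": {
  "rows": [
    {"grip":-1,"slide":[0,0,0.001],"turn":0},
    {"grip":-1,"slide":[0.002,0.0004,0.001],"turn":0},
    {"grip":-1,"slide":[0.004,0.0009,0.001],"turn":0},
    {"grip":-1,"slide":[0.006,0.0013,0.001],"turn":0},
    {"grip":-1,"slide":[0.008,0.0018,0.001],"turn":0},
    {"grip":-1,"slide":[0.008,0.0018,0.001],"turn":0}
  ]
}}

```text
clock: 14.42
tool_pos: [0.5694, -0.1879, 0.0359]
orientation: [-3.141, -0.0, 0.217]
force: [-0.4, -0.4, -2.3]
opening: 0.379
finger_force: 45.0
```

Call:
{"fn": "servo_tool", "kwargs": {
  "rows": [
    {"grip":-1,"slide":[0.001,0.0002,0],"turn":0},
    {"grip":-1,"slide":[0.002,0.0004,0],"turn":0},
    {"grip":-1,"slide":[0.002,0.0004,0],"turn":0}
  ]
}}

```text
clock: 14.8
tool_pos: [0.5713, -0.1876, 0.0359]
orientation: [-3.142, -0.0, 0.217]
force: [0.9, 0.6, -1.4]
opening: 0.385
finger_force: 45.0
```

Call:
{"fn": "servo_tool", "kwargs": {
  "rows": [
    {"grip":-1,"slide":[0.0005,0.0001,0],"turn":0},
    {"grip":-1,"slide":[0.001,0.0002,0],"turn":0},
    {"grip":-1,"slide":[0.001,0.0002,0],"turn":0}
  ]
}}

```text
clock: 15.18
tool_pos: [0.5723, -0.1874, 0.0359]
orientation: [-3.141, 0.0, 0.217]
force: [0.5, 0.1, -1.7]
opening: 0.381
finger_force: 45.0
```

Call:
{"fn": "servo_tool", "kwargs": {
  "rows": [
    {"grip":-1,"slide":[0.0005,0.0001,0],"turn":0},
    {"grip":-1,"slide":[0.001,0.0002,0],"turn":0},
    {"grip":-1,"slide":[0.001,0.0002,0],"turn":0}
  ]
}}

```text
clock: 15.55
tool_pos: [0.5732, -0.1873, 0.0359]
orientation: [-3.142, 0.0, 0.217]
force: [-0.4, -0.4, -1.5]
opening: 0.38
finger_force: 45.0
```

Call:
{"fn": "servo_tool", "kwargs": {
  "rows": [
    {"grip":-1,"slide":[0.0005,0.0001,0],"turn":0},
    {"grip":-1,"slide":[0.001,0.0002,0],"turn":0},
    {"grip":-1,"slide":[0.001,0.0002,0],"turn":0}
  ]
}}

```text
clock: 15.92
tool_pos: [0.5733, -0.1873, 0.0358]
orientation: [-3.141, 0.002, 0.217]
force: [-8.6, -0.2, 2.6]
opening: 0.384
finger_force: 45.0
```

Call:
{"fn": "servo_tool", "kwargs": {
  "rows": [
    {"grip":-1,"slide":[0.0005,0.0001,0],"turn":0},
    {"grip":-1,"slide":[0.001,0.0002,0],"turn":0},
    {"grip":-1,"slide":[0.001,0.0002,0],"turn":0}
  ]
}}

```text
clock: 16.3
tool_pos: [0.5733, -0.1873, 0.0358]
orientation: [-3.141, 0.004, 0.216]
force: [-16.5, -1.3, 11.2]
opening: 0.378
finger_force: 45.0
```

Call:
{"fn": "servo_tool", "kwargs": {
  "rows": [
    {"grip":-1,"slide":[-0.0017,-0.0004,0.0002],"turn":0},
    {"grip":-1,"slide":[-0.0021,0.0016,0.0002],"turn":0},
    {"grip":-1,"slide":[-0.0026,0.0035,0.0002],"turn":0},
    {"grip":-1,"slide":[-0.003,0.0055,0.0002],"turn":0},
    {"grip":-1,"slide":[-0.003,0.0055,0.0002],"turn":0}
  ]
}}

```text
clock: 16.92
tool_pos: [0.5719, -0.1813, 0.036]
orientation: [-3.142, 0.001, 0.217]
force: [-4.4, -2.4, -1.8]
opening: 0.38
finger_force: 45.0
```

Call:
{"fn": "servo_tool", "kwargs": {
  "rows": [
    {"grip":-1,"slide":[-0.0002,0.001,0],"turn":0},
    {"grip":-1,"slide":[-0.0002,0.001,0],"turn":0}
  ]
}}

```text
clock: 17.18
tool_pos: [0.5717, -0.1805, 0.036]
orientation: [3.142, 0.001, 0.217]
force: [-3.8, -4.0, -2.9]
opening: 0.381
finger_force: 45.0
```

Call:
{"fn": "servo_tool", "kwargs": {
  "rows": [
    {"grip":-1,"slide":[-0.0002,0.001,0],"turn":0},
    {"grip":-1,"slide":[-0.0002,0.001,0],"turn":0}
  ]
}}

```text
clock: 17.42
tool_pos: [0.5715, -0.1795, 0.036]
orientation: [3.142, 0.001, 0.217]
force: [-4.5, -4.3, -2.1]
opening: 0.381
finger_force: 45.0
```

Call:
{"fn": "servo_tool", "kwargs": {
  "rows": [
    {"grip":-1,"slide":[-0.0002,0.001,0],"turn":0},
    {"grip":-1,"slide":[-0.0002,0.001,0],"turn":0}
  ]
}}

```text
clock: 17.68
tool_pos: [0.5713, -0.1785, 0.036]
orientation: [3.142, 0.001, 0.217]
force: [-4.5, -3.5, -1.4]
opening: 0.379
finger_force: 45.0
```

Call:
{"fn": "servo_tool", "kwargs": {
  "rows": [
    {"grip":-1,"slide":[-0.0002,0.001,0],"turn":0},
    {"grip":-1,"slide":[-0.0002,0.001,0],"turn":0}
  ]
}}

```text
clock: 17.92
tool_pos: [0.571, -0.1776, 0.0359]
orientation: [3.142, 0.001, 0.217]
force: [-4.6, -4.5, -2.5]
opening: 0.382
finger_force: 45.0
```

Call:
{"fn": "servo_tool", "kwargs": {
  "rows": [
    {"grip":-1,"slide":[-0.0002,0.001,0],"turn":0},
    {"grip":-1,"slide":[-0.0002,0.001,0],"turn":0}
  ]
}}

```text
clock: 18.18
tool_pos: [0.5709, -0.1766, 0.036]
orientation: [3.141, 0.001, 0.217]
force: [-4.4, -4.4, -1.5]
opening: 0.378
finger_force: 45.0
```

Call:
{"fn": "servo_tool", "kwargs": {
  "rows": [
    {"grip":-1,"slide":[-0.0002,0.001,0],"turn":0},
    {"grip":-1,"slide":[-0.0002,0.001,0],"turn":0}
  ]
}}

```text
clock: 18.42
tool_pos: [0.5707, -0.1757, 0.0359]
orientation: [3.141, 0.001, 0.217]
force: [-4.1, -3.6, -2.6]
opening: 0.379
finger_force: 45.0
```

Call:
{"fn": "servo_tool", "kwargs": {
  "rows": [
    {"grip":-1,"slide":[-0.0002,0.001,0],"turn":0},
    {"grip":-1,"slide":[-0.0002,0.001,0],"turn":0}
  ]
}}

```text
clock: 18.68
tool_pos: [0.5707, -0.1756, 0.036]
orientation: [3.14, 0.001, 0.216]
force: [-1.6, -9.3, -4.7]
opening: 0.383
finger_force: 45.0
```

Call:
{"fn": "servo_tool", "kwargs": {
  "rows": [
    {"grip":-1,"slide":[-0.0002,0.001,0],"turn":0},
    {"grip":-1,"slide":[-0.0002,0.001,0],"turn":0}
  ]
}}

```text
clock: 18.92
tool_pos: [0.5706, -0.1755, 0.036]
orientation: [3.139, 0.0, 0.216]
force: [-0.1, -13.0, -6.8]
opening: 0.379
finger_force: 45.0
```

Call:
{"fn": "servo_tool", "kwargs": {
  "rows": [
    {"grip":-1,"slide":[0.0006,-0.0026,0],"turn":0},
    {"grip":-1,"slide":[0.0006,-0.0026,-0.0004],"turn":0},
    {"grip":-1,"slide":[0.0006,-0.0026,-0.0008],"turn":0},
    {"grip":-1,"slide":[0.0006,-0.0026,-0.0008],"turn":0}
  ]
}}

```text
clock: 19.42
tool_pos: [0.5707, -0.1758, 0.0357]
orientation: [-3.142, 0.001, 0.217]
force: [-11.4, -1.5, 11.2]
opening: 0.383
finger_force: 45.0
```

Call:
{"fn": "servo_tool", "kwargs": {
  "rows": [
    {"grip":-1,"slide":[-0.0007,0.0008,-0.0001],"turn":0},
    {"grip":-1,"slide":[-0.0009,0.0018,-0.0002],"turn":0},
    {"grip":-1,"slide":[-0.0011,0.0026,-0.0003],"turn":0},
    {"grip":-1,"slide":[-0.0011,0.0026,-0.0003],"turn":0}
  ]
}}

```text
clock: 19.92
tool_pos: [0.5706, -0.1756, 0.0357]
orientation: [3.139, -0.0, 0.215]
force: [-2.3, -13.3, 4.9]
opening: 0.384
finger_force: 45.0
```

Call:
{"fn": "servo_tool", "kwargs": {
  "rows": [
    {"grip":-1,"slide":[-0.0001,0.0004,-0.0003],"turn":0},
    {"grip":-1,"slide":[-0.0002,0.0009,-0.0006],"turn":0},
    {"grip":-1,"slide":[-0.0003,0.0013,-0.0006],"turn":0},
    {"grip":-1,"slide":[-0.0003,0.0013,-0.0006],"turn":0}
  ]
}}

```text
clock: 20.42
tool_pos: [0.5706, -0.1756, 0.0357]
orientation: [3.137, -0.001, 0.215]
force: [-5.1, -17.9, 12.6]
opening: 0.381
finger_force: 45.0
```

Call:
{"fn": "servo_tool", "kwargs": {
  "rows": [
    {"grip":-1,"slide":[-0.0001,0.0003,-0.0001],"turn":0},
    {"grip":-1,"slide":[-0.0001,0.0003,-0.0001],"turn":0},
    {"grip":-1,"slide":[-0.0001,0.0003,-0.0001],"turn":0},
    {"grip":-1,"slide":[-0.0001,0.0003,-0.0001],"turn":0},
    {"grip":-1,"slide":[-0.0001,0.0003,-0.0001],"turn":0},
    {"grip":-1,"slide":[-0.0001,0.0003,-0.0001],"turn":0}
  ]
}}

```text
clock: 21.18
tool_pos: [0.5706, -0.1755, 0.0357]
orientation: [3.137, -0.001, 0.214]
force: [-4.9, -18.3, 13.0]
opening: 0.38
finger_force: 45.0
```

```bash
python3 - <<'E'
from h import *
s=snap('scene','s3')[:,:,::-1]
print(ctrl.sense()['force'],ctrl.sense()['tool_pos'])
def c(im,x,y,w,h): return cv2.resize(im[y:y+h,x:x+w],(400,300),interpolation=cv2.INTER_CUBIC)
cv2.imwrite('pics/crop3.png',np.hstack([cv2.resize(s,(400,300)),c(s,190,145,80,60)]))
E
```

```text
[ -3.93456934 -17.91913554  13.56429108] [ 0.57062372 -0.17556641  0.03573593]
```

View pics/crop3.png

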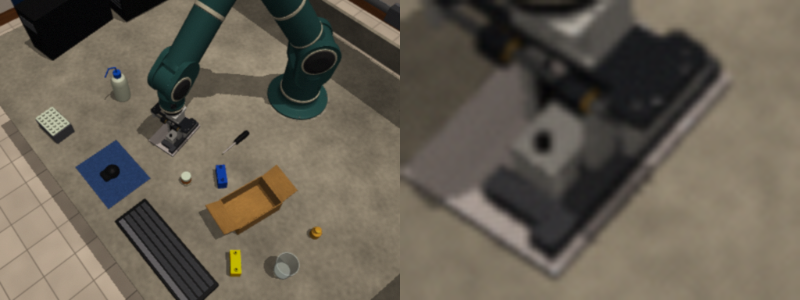

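The cassette is seated in the fence and stop corner, with its port at crop (542,140). The flaps are still open and the bystanders haven't moved. I'll make one small trim toward the fence, then hand in.

Call:
{"fn": "servo_tool", "kwargs": {
  "rows": [
    {"grip":-1,"slide":[-0.0001,0.0003,0],"turn":0},
    {"grip":-1,"slide":[-0.0001,0.0003,0],"turn":0},
    {"grip":-1,"slide":[-0.0001,0.0003,0],"turn":0},
    {"grip":-1,"slide":[-0.0001,0.0003,0],"turn":0}
  ]
}}

```text
clock: 21.72
tool_pos: [0.5706, -0.1755, 0.0357]
orientation: [3.136, -0.001, 0.214]
force: [-3.2, -19.7, 12.8]
opening: 0.38
finger_force: 45.0
```

```bash
python3 - <<'E'
from bench import ctrl
s=ctrl.sense();f=s['force'];print(f)
if f[2]>9 and f[1]<-15: print(ctrl.job_done())
E
```

```text
[ -3.20250632 -19.68927699  12.79457076]
the job is handed in; nothing more can be done
None
```

I handed the job in at about 22 s: both flaps are folded right back, and the cassette stands upright on the bed against the fence and stop, held with about 13 N down and 18 N towards the fence; no verdict came back.

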